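# Slide the part carriage home on its rail

### The job

Push the carriage that carries the finned heat sink along its rail until it is fully home against the red end stop, then leave it there. Push gently and in line with the rail's centre line, for the carriage jams when pushed off-centre; the heat sink must stay lying on the carriage, and the other things on the table must be left alone.

Things in the scene. Friction and masses are not known exactly. Their poses are not given: they have to be found in the camera images.
- rail: Fixed aluminium T-section rail on a dark base, 340 x 100 mm. Origin under its middle, on the table; x along the rail toward the end stop, z up. Head 60 mm wide, its top 40 mm above the table. Red end stop block at x +150 to +170 mm, 100 mm wide, 58 mm high; at the other end a black end plate, x -170 to -162 mm, 38 mm high (below the rail's top).
- stop_face (a point): The middle of the end stop's face toward the carriage, at the height of the rail's top: x = +150 mm, y = 0, z = 40 mm in the rail's frame; same axes as the rail.
- carriage: Loose green carriage, about 0.45 kg, captive on the rail (cannot lift off). Origin on the rail's centre line at the rail's top (40 mm above the table); x toward the end stop. Its table is 50 mm long (x -25 to +25 mm), 200 mm wide and sits off to one side (y -45 to +155 mm): the middle of the table is NOT over the rail. It stays where it is left; it starts 65 to 140 mm short of home.
- push_face (a point): Rear face of the upright wall along the rear of the carriage's table, right over the rail's centre line, 60 mm above the table top; axes as the carriage's. The wall spans the full 200 mm, from the rail's top to 40 mm above it. Pushed forward within 10 mm of this point it slides at 3 to 10 N; pushed well off it (40 to 50 mm) its short rubber-lined shoes (34 mm long, 1 mm play) cock and as a rule jam.
- carriage_front (a point): The middle of the carriage's front edge over the rail's centre line: x = +25 mm, y = 0, z = 0 in the carriage's frame. It meets the end stop's face when the carriage is home.
- part: Loose silvery finned heat sink, 24 x 148 x 17 mm, 0.08 kg, lying across the rail on the carriage's table between the push wall and 6 mm high rims. Origin at the centre of its underside (6 mm above the rail's top); its y axis is its length.
- spare_part_a: Loose bystander: heat sink 24 x 152 x 17 mm lying on the table at the right. Origin at the centre of its underside.
- spare_part_b: Loose bystander: heat sink 23 x 106 x 17 mm lying on the table at the right. Origin at the centre of its underside.
- setting_ring: Loose bystander: steel setting ring, 48 mm across, 14 mm high, on the table at the right. Origin at the centre of its underside.
Mind the look-alikes: they are no part of the job. There is more than one size of the carriage; the job needs the larger.

How it is judged:
By the outcome, as a careful person would: the job done as asked, in the order asked, and still so for the second after the job is handed in, with the robot touching nothing.
It also fails if it takes over 32 s, if anything falls off the work surface, if the arm or the gripper's body presses on something with over 40 N, if the wrist force passes 120 N, or if a joint passes its speed limit or range.

### The arm

A 7-joint arm with a two-finger parallel gripper is mounted at the origin on a cart in front of the work surface, level with it; the furniture and walls round the work are solid. World frame = base frame: x ahead of the robot, y to its left, z up, the work surface at z = 0. Lengths are in m, angles in rad, forces in N, time in s.
With the tool pointing down it reaches from about 0.35 to 0.9 m from the base axis. Payload 8.1 kg.
Tool frame: the origin (TCP) lies midway between the tips of the shut fingers; the grasp point (between the pads) lies 19 mm behind it; z points along the fingers, y is the line along which they close (so a half turn about z gives the same grasp; the last joint's range is limited). The gripper opens to 92 mm and grips with 3 to 60 N. Pads are 19 mm wide; open, the fingers measure 130 mm over their backs; the gripper's body (75 mm by 190 mm) begins 47 mm behind the grasp point.
Start: joints at [1.087, 0.434, 0.025, 1.573, -0.012, 1.134, -0.075], TCP at [0.232, -0.58, 0.227] pointing down, gripper open.
Joint ranges: [-2.62, 2.62], [-0.44, 2.09], [-1.27, 1.32], [0.08, 2.57], [-1.32, 4.46], [0.12, 2], [-2.74, 2.74]. Speed limits (rad/s): [2.22, 2.22, 3.01, 3.01, 3.14, 3.14, 3.14].

### API

Orientations are given as a rotation vector (axis times angle).
In Python, from cell import observe, get_image, camera_model, sign_off, recognise, silhouettes gives the robot as it stands.
- The arm moves only by the tool apply_moves, never from a script. Its argument "motion" is a list of rows, each an object of numbers: "x", "y", "z": the shift along the world's x, y, z in cm; "yaw": the turn about the world's z in degrees; "hand": the opening, from -1 (shut) to 1 (fully open), so that 0 is half open. In form: [{"x": .., "y": .., "z": .., "yaw": .., "hand": ..}, ...]. A call has 1 to 10 rows; each row is the pose to reach, as a shift and turn from the pose commanded when the call began; what a row does not reach only later rows make up. A row lasts 1/8 s, in which the tool goes at most 62.5 mm and 10.7 degrees, less where a joint would pass 70% of its speed; a pose out of reach is approached as far as the arm can. A call with a gripper value outside its range is refused whole. The fingers move at their own pace and stop on an object; "newtons" is the grip in N (left out, the last holds). Time passes only in rows, so rows that repeat a pose let the fingers close. It gives the time, the measured TCP pose, the force, the opening and the grip force at its end, in the units of the state.
- observe(): the state, without advancing time (a new reading comes with each control period).
- get_image(name): name is "side" or "top"; returns the picture (480x640x3 uint8, blue, green, red); there is no depth.
- camera_model(name): a dict with "camera_matrix" (3x3 intrinsics, pixels), "k1" (the pictures are not rectified: a ray, as slopes to the right and down, at radius r is drawn at 1 + k1 r^2 times it, then the intrinsics apply), "T" (4x4, takes a point from camera to world coordinates). Camera axes: x right, y up, looking along -z (the intrinsics and any distortion apply to the point x, -y, -z); pixel columns grow to the right and rows downward; lengths in m; the calibration is good to about 2 mm. A picture is of the moment at which its call begins. camera_model takes no time and is no camera call.
- sign_off(): hands the job in; it is judged then, once.
Trained networks look in the newest picture that a camera, given by its name, has taken for a name from the list of things; names that differ only in an ending like _2 or _b are one class to them, and where a whole thing is asked for, a point or a joint stands for the part that bears it (a point fixed in the world has none). Each returns a list of dicts, best first, with "p" (0 to 1); they miss things now and then, are a little off and sometimes report something else, mostly with a low value. They report only what shows in the picture. A call takes as long as a camera call. They do not tell look-alikes from the thing itself.
- recognise(query, camera): "rect" ([left, top, right, bottom] in pixels, round what is visible of it).
- silhouettes(query, camera): "mask" (480x640 bool, what is visible of it) and "rect" ([left, top, right, bottom] in pixels, round what is visible of it).
The state is a dict: "clock": time; "joints": joint angles; "dq": joint speeds; "joint_efforts": joint torques, N m; "position": TCP position; "ee_rot": TCP orientation; "force": force on the tool from outside, world axes, zero at the start; "ft_torque": the same for the moment, N m; "width": opening from 0.0 (shut) to 1.0 (fully open); "gripper_force": force on a finger pad.
Only numpy, scipy, OpenCV 4.12 (cv2) and the standard library are available. Lean on these libraries where they do the work, as an engineer would, in place of code of your own. Each camera call takes 0.05 s, during which the arm holds its last target. There are 200 camera calls.

## Working session

There is one attempt and no reset: what is moved stays moved. The work goes in short steps, Python scripts to look and compute and a tool call to move; the robot and the scene stay as the last step left them, time stands still between calls to the robot, and variables do not carry over. Pictures are saved under pics/ and viewed, at most 10 in all, crops included, and the job is handed in when it is done.

Besides the shell and the picture viewer there is one more tool, called after "Request:" as name(argument=value, ...) on one line, values as JSON. apply_moves: Moves the arm, as the interface text tells. Its arguments: {"type":"object","properties":{"motion":{"type":"array","items":{"type":"object","properties":{"x":{"type":"number"},"y":{"type":"number"},"z":{"type":"number"},"yaw":{"type":"number"},"hand":{"type":"number"}}}},"newtons":{"type":"number"}},"required":["motion"]}

```bash
mkdir -p pics; cat > h.py <<'E'
import numpy as np, cv2
from cell import *
def snap(n,f):
    im=get_image(n); cv2.imwrite('pics/'+f,im); return im
def ray(n,px):
    m=camera_model(n);K=np.array(m['camera_matrix'],float);T=np.array(m['T'])
    p=cv2.undistortPoints(np.array(px,float).reshape(-1,1,2),K,np.array([m['k1'],0,0,0.]))[:,0]
    d=np.c_[p[:,0],-p[:,1],-np.ones(len(p))]@T[:3,:3].T
    return T[:3,3],d
def at_z(n,px,z):
    o,d=ray(n,px); z=np.broadcast_to(z,len(d)); return o+d*((z-o[2])/d[:,2])[:,None]
def proj(n,P):
    m=camera_model(n);K=np.array(m['camera_matrix'],float);T=np.linalg.inv(np.array(m['T']))
    q=np.atleast_2d(P)@T[:3,:3].T+T[:3,3]; s=np.c_[q[:,0]/-q[:,2],-q[:,1]/-q[:,2]]
    s=s*(1+m['k1']*(s**2).sum(1))[:,None]
    return s@K[:2,:2].T+K[:2,2]
E
python3 - <<'E'
from h import *
for n in('side','top'):
    snap(n,n+'0.png'); m=camera_model(n); print(n,np.round(m['T'],3).tolist(),m['k1'],m['camera_matrix'])
    for q in('rail','carriage','part','setting_ring'):
        print(q,[(np.round(r['rect']).tolist(),round(r['p'],2)) for r in recognise(q,n)])
s=observe();print(s['clock'],s['position'],s['ee_rot'],s['force'])
E
```

```text
side [[1.0, 0.017, -0.023, 0.54], [-0.028, 0.663, -0.748, -0.759], [0.002, 0.749, 0.663, 0.642], [0.0, 0.0, 0.0, 1.0]] 0.0007084963738141484 [[472.03454549   0.         316.9117946 ]
 [  0.         472.03454549 241.48843772]
 [  0.           0.           1.        ]]
rail [([238.0, 168.0, 397.0, 219.0], 0.77)]
carriage [([298.0, 137.0, 328.0, 208.0], 0.6), ([295.0, 219.0, 352.0, 271.0], 0.6)]
part [([308.0, 154.0, 323.0, 190.0], 0.66), ([227.0, 390.0, 261.0, 422.0], 0.52), ([268.0, 344.0, 331.0, 425.0], 0.18)]
setting_ring [([228.0, 388.0, 262.0, 423.0], 0.91)]
top [[0.002, 0.98, -0.201, 0.363], [-1.0, 0.002, -0.004, -0.125], [-0.003, 0.201, 0.98, 1.16], [0.0, 0.0, 0.0, 1.0]] -0.09194845238069713 [[510.32296204   0.         321.19179786]
 [  0.         510.32296204 232.20596945]
 [  0.           0.           1.        ]]
rail [([198.0, 169.0, 247.0, 321.0], 0.84)]
carriage [([260.0, 217.0, 326.0, 267.0], 0.92), ([150.0, 231.0, 245.0, 259.0], 0.89)]
part [([163.0, 238.0, 231.0, 250.0], 0.76)]
setting_ring [([432.0, 280.0, 454.0, 312.0], 0.6)]
0.5 [ 0.23223968 -0.58022156  0.22668727] [-3.08478160e+00 -5.94340026e-01  3.56698897e-05] [0.33897459 0.5005626  0.95179997]
```

View pics/top0.png

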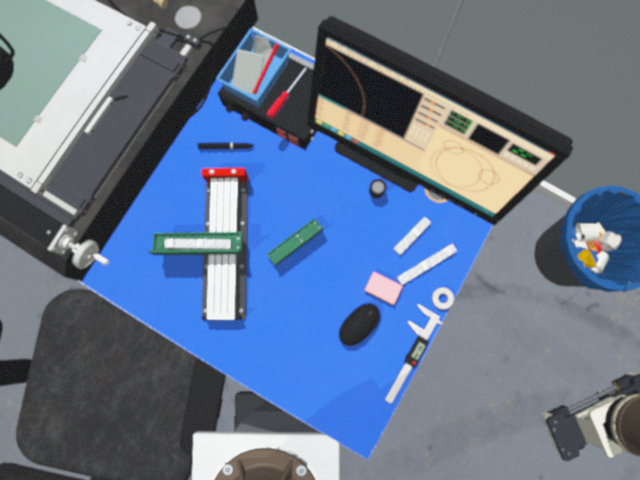

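View pics/side0.png

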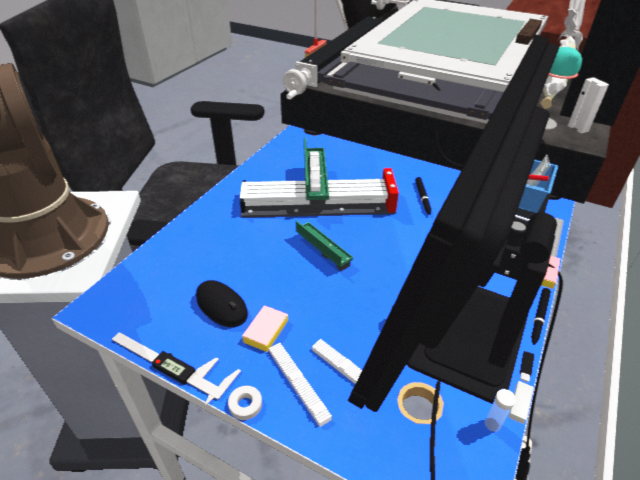

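The top view shows the rail running nearly along world x, with the red stop at about (222,173). The larger carriage with the heat sink is at about (197,243), and its table sticks out to the left. The green piece at (296,243) is the look-alike.

```bash
python3 - <<'E'
from h import *
im=cv2.imread('pics/top0.png')
cv2.imwrite('pics/crop.png',cv2.resize(im[160:330,140:260],None,fx=3.5,fy=3.5,interpolation=cv2.INTER_CUBIC))
ms=cv2.imread('pics/side0.png')
cv2.imwrite('pics/crops.png',cv2.resize(ms[130:225,230:410],None,fx=4.4,fy=4.4,interpolation=cv2.INTER_CUBIC))
E
```

```text
(no output)
```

View pics/crop.png

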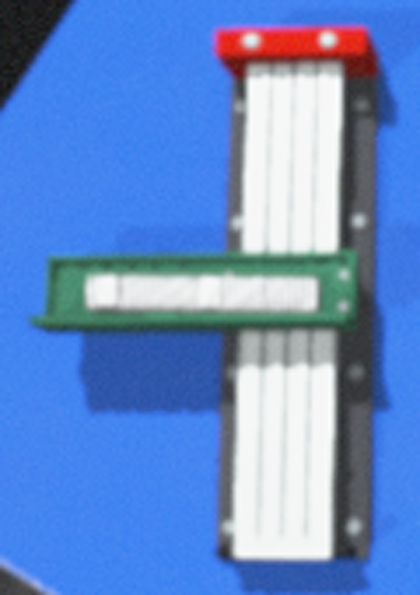

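View pics/crops.png

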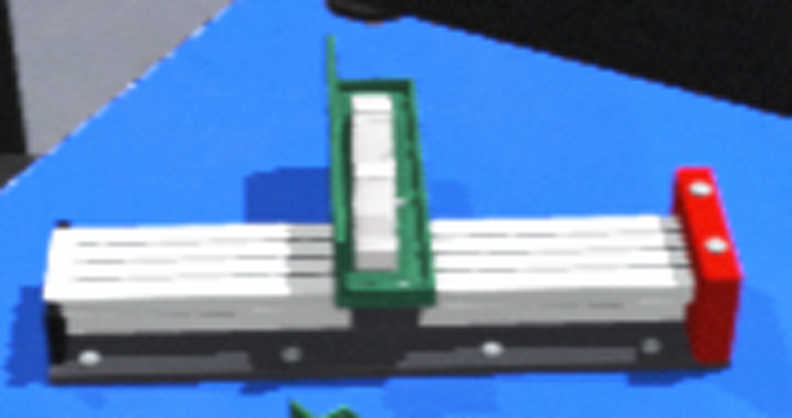

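The crops show the head edges running from (233,558)/(333,558) at the near end to (247,70)/(343,70) at the far end. The wall's rear top edge is at about y=326 (top crop), and the stop is red at the top.

```bash
python3 - <<'E'
from h import *
f=lambda L:[((x+.5)/3.5-.5+140,(y+.5)/3.5-.5+160) for x,y in L]
g=lambda L:[((x+.5)/4.4-.5+230,(y+.5)/4.4-.5+130) for x,y in L]
np.set_printoptions(precision=4,suppress=True)
print('head near L,R; far L,R',at_z('top',f([(233,558),(333,558),(247,70),(343,70)]),.04))
print('stop top far L,R near L,R',at_z('top',f([(215,30),(370,28),(220,55),(373,55)]),.058))
print('wall top L R',at_z('top',f([(32,322),(357,328)]),.08))
print('table front L R',at_z('top',f([(50,256),(355,250)]),.046))
print('SIDE head near far-edge, near-edge',at_z('side',g([(60,228),(45,298),(668,216),(690,292)]),.04))
print('SIDE wall top left end',at_z('side',g([(330,36)]),.08), 'right end',at_z('side',g([(338,290)]),.08))
print('stop top',at_z('side',g([(676,170),(690,278),(712,168),(740,276)]),.058))
E
```

```text
head near L,R; far L,R [[0.3993 0.129  0.04  ]
 [0.3999 0.0663 0.04  ]
 [0.7164 0.1345 0.04  ]
 [0.7162 0.0709 0.04  ]]
stop top far L,R near L,R [[0.738  0.1528 0.058 ]
 [0.739  0.0513 0.058 ]
 [0.7209 0.1486 0.058 ]
 [0.7206 0.0487 0.058 ]]
wall top L R [[0.5413 0.2524 0.08  ]
 [0.5383 0.0493 0.08  ]]
table front L R [[0.59   0.2554 0.046 ]
 [0.5943 0.0577 0.046 ]]
SIDE head near far-edge, near-edge [[0.4014 0.1288 0.04  ]
 [0.3994 0.0685 0.04  ]
 [0.7132 0.132  0.04  ]
 [0.7153 0.0657 0.04  ]]
SIDE wall top left end [[0.5408 0.2504 0.08  ]] right end [[0.5424 0.0165 0.08  ]]
stop top [[0.7176 0.1472 0.058 ]
 [0.7117 0.0524 0.058 ]
 [0.7364 0.1486 0.058 ]
 [0.736  0.0534 0.058 ]]
```

Request:
apply_moves(motion=[{"x": 2,"y": 3.5,"yaw": 7,"hand": -1},{"x": 4.5,"y": 8,"yaw": 15.5,"hand": -1},{"x": 7,"y": 13,"yaw": 24,"hand": -1},{"x": 9.5,"y": 18,"yaw": 33,"hand": -1},{"x": 12,"y": 23,"yaw": 42,"hand": -1},{"x": 14.5,"y": 28,"yaw": 51,"hand": -1},{"x": 17,"y": 33,"yaw": 60,"hand": -1},{"x": 19,"y": 37,"yaw": 69,"hand": -1},{"x": 20,"y": 40,"yaw": 69,"hand": -1},{"x": 20,"y": 40,"yaw": 69,"hand": -1}])

```text
schema error: expected keys x, y, z, yaw, hand
```

Request:
apply_moves(motion=[{"x": 2,"y": 3.5,"z": 0,"yaw": 7,"hand": -1},{"x": 4.5,"y": 8,"z": 0,"yaw": 15.5,"hand": -1},{"x": 7,"y": 13,"z": 0,"yaw": 24,"hand": -1},{"x": 9.5,"y": 18,"z": 0,"yaw": 33,"hand": -1},{"x": 12,"y": 23,"z": 0,"yaw": 42,"hand": -1},{"x": 14.5,"y": 28,"z": 0,"yaw": 51,"hand": -1},{"x": 17,"y": 33,"z": 0,"yaw": 60,"hand": -1},{"x": 19,"y": 37,"z": 0,"yaw": 69,"hand": -1},{"x": 20,"y": 40,"z": 0,"yaw": 69,"hand": -1},{"x": 20,"y": 40,"z": 0,"yaw": 69,"hand": -1}])

```text
clock: 1.75
position: [0.4332, -0.1777, 0.2271]
ee_rot: [2.2, 2.242, 0.001]
force: [-1.0, 0.2, -0.1]
width: 0.01
gripper_force: 0.0
```

Request:
apply_moves(motion=[{"x": 0.8,"y": 4.5,"z": 0,"yaw": 0,"hand": -1},{"x": 1.8,"y": 9,"z": 0,"yaw": 0,"hand": -1},{"x": 2.8,"y": 14,"z": 0,"yaw": 0,"hand": -1},{"x": 3.8,"y": 19,"z": 0,"yaw": 0,"hand": -1},{"x": 4.8,"y": 24,"z": 0,"yaw": 0,"hand": -1},{"x": 5.7,"y": 27.7,"z": -3,"yaw": 0,"hand": -1},{"x": 5.7,"y": 27.7,"z": -7,"yaw": 0,"hand": -1},{"x": 5.7,"y": 27.7,"z": -11,"yaw": 0,"hand": -1},{"x": 5.7,"y": 27.7,"z": -14,"yaw": 0,"hand": -1},{"x": 5.7,"y": 27.7,"z": -14,"yaw": 0,"hand": -1}])

```text
clock: 3.0
position: [0.488, 0.0952, 0.085]
ee_rot: [-2.205, -2.235, 0.006]
force: [0.1, -1.0, 0.1]
width: 0.003
gripper_force: 0.0
```

```bash
python3 - <<'E'
from h import *
s=observe();print(s['clock'],s['position'],s['ee_rot'],s['force'])
a=snap('side','s1.png');b=snap('top','t1.png')
r=lambda i:cv2.resize(i,(400,400),interpolation=cv2.INTER_CUBIC)
cv2.imwrite('pics/c1.png',np.hstack([r(a[80:240,230:390]),r(b[180:340,140:300])]))
E
```

```text
3.0 [0.48803144 0.09520856 0.08503717] [-2.20546681 -2.23464773  0.00607643] [ 0.09487813 -0.99373368  0.14929038]
```

View pics/c1.png

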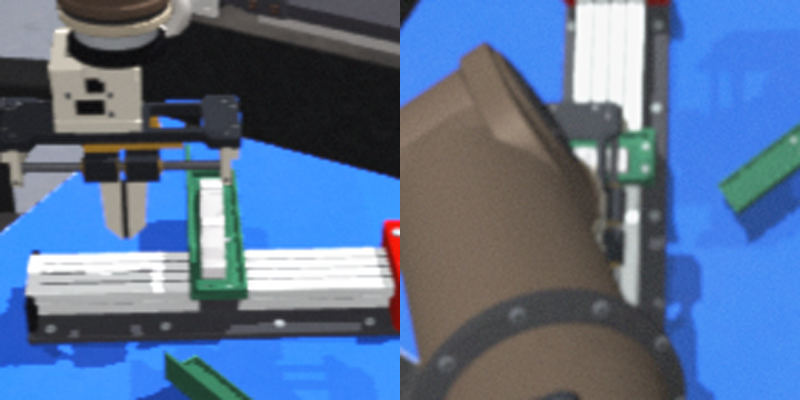

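The side view shows the shut fingers over the rail behind the push wall. The gripper body's crossbar clears the wall and the heat sink.

Request:
apply_moves(motion=[{"x": 0,"y": 0.35,"z": -1.5,"yaw": 0,"hand": -1},{"x": 0,"y": 0.35,"z": -2.9,"yaw": 0,"hand": -1},{"x": 0.7,"y": 0.35,"z": -2.9,"yaw": 0,"hand": -1},{"x": 1.4,"y": 0.35,"z": -2.9,"yaw": 0,"hand": -1},{"x": 2.1,"y": 0.35,"z": -2.9,"yaw": 0,"hand": -1},{"x": 2.6,"y": 0.35,"z": -2.9,"yaw": 0,"hand": -1},{"x": 2.6,"y": 0.35,"z": -2.9,"yaw": 0,"hand": -1}])

```text
clock: 3.98
position: [0.5158, 0.1002, 0.0579]
ee_rot: [2.206, 2.237, 0.001]
force: [0.3, -0.2, -0.0]
width: 0.002
gripper_force: 0.0
```

Request:
apply_moves(motion=[{"x": 0.4,"y": 0,"z": 0,"yaw": 0,"hand": -1},{"x": 0.8,"y": 0,"z": 0,"yaw": 0,"hand": -1},{"x": 1.2,"y": 0,"z": 0,"yaw": 0,"hand": -1},{"x": 1.6,"y": 0,"z": 0,"yaw": 0,"hand": -1},{"x": 2.0,"y": 0,"z": 0,"yaw": 0,"hand": -1},{"x": 2.4,"y": 0,"z": 0,"yaw": 0,"hand": -1}])

```text
clock: 4.72
position: [0.538, 0.1002, 0.0576]
ee_rot: [-2.204, -2.237, 0.003]
force: [-6.3, 0.8, 4.4]
width: 0.003
gripper_force: 3.1
```

Request:
apply_moves(motion=[{"x": 0.4,"y": 0,"z": 0,"yaw": 0,"hand": -1},{"x": 0.8,"y": 0,"z": 0,"yaw": 0,"hand": -1},{"x": 1.2,"y": 0,"z": 0,"yaw": 0,"hand": -1},{"x": 1.6,"y": 0,"z": 0,"yaw": 0,"hand": -1},{"x": 2.0,"y": 0,"z": 0,"yaw": 0,"hand": -1},{"x": 2.4,"y": 0,"z": 0,"yaw": 0,"hand": -1},{"x": 2.8,"y": 0,"z": 0,"yaw": 0,"hand": -1},{"x": 3.2,"y": 0,"z": 0,"yaw": 0,"hand": -1}])

```text
clock: 5.72
position: [0.57, 0.1004, 0.0576]
ee_rot: [-2.204, -2.237, 0.003]
force: [-7.0, 0.3, 4.1]
width: 0.004
gripper_force: 3.2
```

```bash
python3 - <<'E'
from h import *
a=snap('side','s2.png')
cv2.imwrite('pics/c2.png',cv2.resize(a[80:230,230:410],None,fx=4,fy=4,interpolation=cv2.INTER_CUBIC))
E
```

```text
(no output)
```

View pics/c2.png

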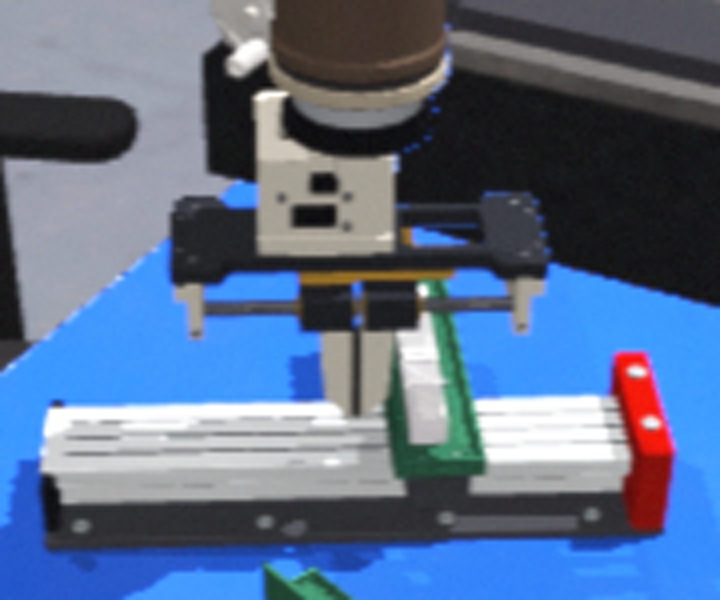

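The carriage has advanced straight along the rail with the heat sink in place. Its front edge is at about (480,460) in the crop and the stop is at about (625,455).

Request:
apply_moves(motion=[{"x": 0.4,"y": 0,"z": 0,"yaw": 0,"hand": -1},{"x": 0.8,"y": 0,"z": 0,"yaw": 0,"hand": -1},{"x": 1.2,"y": 0,"z": 0,"yaw": 0,"hand": -1},{"x": 1.6,"y": 0,"z": 0,"yaw": 0,"hand": -1},{"x": 2.0,"y": 0,"z": 0,"yaw": 0,"hand": -1},{"x": 2.4,"y": 0,"z": 0,"yaw": 0,"hand": -1},{"x": 2.8,"y": 0,"z": 0,"yaw": 0,"hand": -1},{"x": 3.2,"y": 0.1,"z": 0,"yaw": 0,"hand": -1},{"x": 3.6,"y": 0.1,"z": 0,"yaw": 0,"hand": -1},{"x": 4.0,"y": 0.1,"z": 0,"yaw": 0,"hand": -1}])

```text
clock: 7.02
position: [0.6101, 0.1014, 0.0576]
ee_rot: [-2.204, -2.237, 0.003]
force: [-6.4, -0.1, 4.4]
width: 0.004
gripper_force: 3.2
```

Request:
apply_moves(motion=[{"x": 0.4,"y": 0,"z": 0,"yaw": 0,"hand": -1},{"x": 0.8,"y": 0,"z": 0,"yaw": 0,"hand": -1},{"x": 1.2,"y": 0,"z": 0,"yaw": 0,"hand": -1},{"x": 1.6,"y": 0,"z": 0,"yaw": 0,"hand": -1},{"x": 2.0,"y": 0,"z": 0,"yaw": 0,"hand": -1},{"x": 2.4,"y": 0,"z": 0,"yaw": 0,"hand": -1},{"x": 2.8,"y": 0,"z": 0,"yaw": 0,"hand": -1}])

```text
clock: 7.9
position: [0.6382, 0.1015, 0.0576]
ee_rot: [-2.204, -2.237, 0.003]
force: [-6.0, -0.2, 5.0]
width: 0.001
gripper_force: 3.2
```

Now slow steps, watching the force.

Request:
apply_moves(motion=[{"x": 0.2,"y": 0,"z": 0,"yaw": 0,"hand": -1},{"x": 0.4,"y": 0,"z": 0,"yaw": 0,"hand": -1},{"x": 0.6,"y": 0,"z": 0,"yaw": 0,"hand": -1},{"x": 0.8,"y": 0,"z": 0,"yaw": 0,"hand": -1},{"x": 1.0,"y": 0,"z": 0,"yaw": 0,"hand": -1},{"x": 1.2,"y": 0,"z": 0,"yaw": 0,"hand": -1}])

```text
clock: 8.65
position: [0.65, 0.1015, 0.0576]
ee_rot: [-2.204, -2.237, 0.003]
force: [-9.9, 1.4, 6.9]
width: 0.002
gripper_force: 5.3
```

Request:
apply_moves(motion=[{"x": 0.15,"y": 0,"z": 0,"yaw": 0,"hand": -1},{"x": 0.3,"y": 0,"z": 0,"yaw": 0,"hand": -1},{"x": 0.45,"y": 0,"z": 0,"yaw": 0,"hand": -1}])

```text
clock: 9.02
position: [0.6514, 0.1029, 0.0577]
ee_rot: [-2.199, -2.236, 0.008]
force: [-21.2, 0.6, 18.2]
width: 0.004
gripper_force: 11.6
```

```bash
python3 - <<'E'
from h import *
a=snap('side','s3.png')
cv2.imwrite('pics/c3.png',cv2.resize(a[120:230,310:410],None,fx=5.4,fy=5.4,interpolation=cv2.INTER_CUBIC))
E
```

```text
(no output)
```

View pics/c3.png

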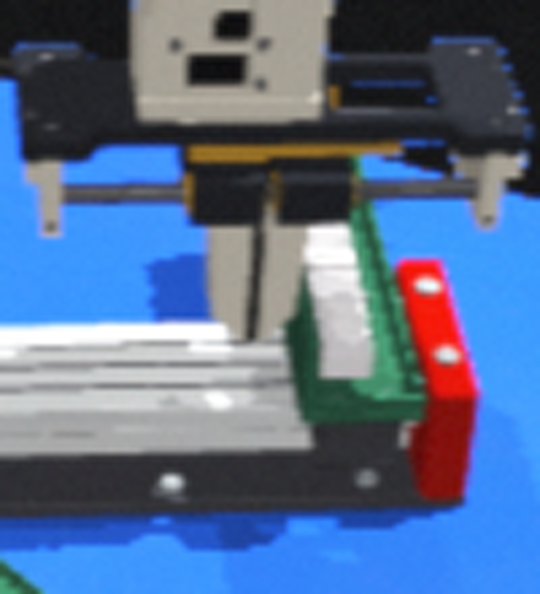

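The carriage's front edge at (422,400) meets the red stop face, with the heat sink still on board. I'll back off now.

Request:
apply_moves(motion=[{"x": -0.6,"y": 0,"z": 0,"yaw": 0,"hand": -1},{"x": -1.5,"y": 0,"z": 0,"yaw": 0,"hand": -1},{"x": -3.5,"y": 0,"z": 0,"yaw": 0,"hand": -1},{"x": -6,"y": 0,"z": 0,"yaw": 0,"hand": -1},{"x": -10,"y": 0,"z": 2,"yaw": 0,"hand": -1},{"x": -14,"y": 0,"z": 5,"yaw": 0,"hand": -1},{"x": -18,"y": 0,"z": 9,"yaw": 0,"hand": -1},{"x": -20,"y": -5,"z": 13,"yaw": 0,"hand": -1},{"x": -20,"y": -10,"z": 15,"yaw": 0,"hand": -1},{"x": -20,"y": -15,"z": 15,"yaw": 0,"hand": -1}])

```text
clock: 10.32
position: [0.4566, -0.0506, 0.2099]
ee_rot: [2.203, 2.233, 0.004]
force: [-0.1, -0.2, -0.9]
width: 0.0
gripper_force: 0.0
```

Request:
apply_moves(motion=[{"x": -1,"y": -5,"z": 0,"yaw": 0,"hand": -1},{"x": -1,"y": -10,"z": 0,"yaw": 0,"hand": -1},{"x": -1,"y": -15,"z": 0,"yaw": 0,"hand": -1},{"x": -1,"y": -20,"z": 0,"yaw": 0,"hand": -1},{"x": -1,"y": -20,"z": 0,"yaw": 0,"hand": -1}])

```text
clock: 10.95
position: [0.4447, -0.2534, 0.2074]
ee_rot: [2.213, 2.228, -0.002]
force: [0.0, 1.0, -0.4]
width: 0.005
gripper_force: 0.0
```

```bash
python3 - <<'E'
from h import *
a=snap('side','s4.png');b=snap('top','t4.png')
r=lambda i:cv2.resize(i,(400,400),interpolation=cv2.INTER_CUBIC)
cv2.imwrite('pics/c4.png',np.hstack([r(a[130:230,310:410]),r(b[155:255,150:250])]))
E
```

```text
(no output)
```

View pics/c4.png

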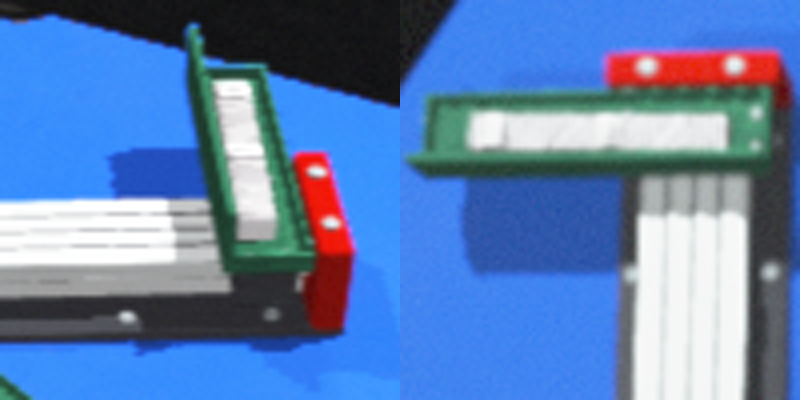

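```bash
python3 - <<'E'
from h import *
np.set_printoptions(precision=4,suppress=True)
f=lambda L:[((x+.5)/4-.5+150,(y+.5)/4-.5+155) for x,y in L]
print(at_z('top',f([(27,97),(370,87)]),.046),at_z('top',f([(8,166),(370,175)]),.08))
g=lambda L:[((x+.5)/4-.5+310,(y+.5)/4-.5+130) for x,y in L]
print('side front corner, rear corner, stop lower face edge, carriage',at_z('side',g([(314,250),(230,255)]),.046),at_z('side',g([(294,155),(318,248)]),.058))
b=cv2.imread('pics/t4.png');print(b[170:184,[205,212,220,228,236]].tolist())
E
```

```text
[[0.7168 0.2588 0.046 ]
 [0.7221 0.0599 0.046 ]] [[0.6661 0.2549 0.08  ]
 [0.6606 0.0524 0.08  ]]
side front corner, rear corner, stop lower face edge, carriage [[0.7192 0.0714 0.046 ]
 [0.6733 0.068  0.046 ]] [[0.7173 0.1467 0.058 ]
 [0.718  0.0565 0.058 ]]
[[[44, 42, 232], [221, 223, 233], [24, 38, 235], [14, 35, 233], [104, 106, 233]], [[23, 38, 231], [234, 232, 226], [14, 35, 232], [13, 36, 230], [113, 114, 227]], [[36, 44, 231], [218, 214, 213], [24, 39, 232], [25, 40, 230], [93, 96, 226]], [[27, 34, 230], [158, 155, 207], [20, 38, 230], [26, 42, 228], [56, 61, 225]], [[24, 38, 223], [84, 89, 214], [34, 39, 226], [23, 38, 221], [29, 41, 217]], [[32, 38, 191], [34, 45, 186], [36, 46, 188], [41, 46, 180], [23, 36, 168]], [[61, 70, 141], [50, 64, 129], [64, 79, 130], [69, 89, 117], [59, 75, 109]], [[91, 104, 98], [76, 95, 77], [86, 110, 83], [91, 117, 77], [76, 97, 71]], [[89, 104, 72], [81, 104, 55], [79, 98, 57], [89, 109, 60], [75, 92, 53]], [[77, 97, 54], [89, 112, 61], [77, 100, 53], [81, 104, 59], [74, 91, 47]], [[87, 111, 57], [107, 134, 73], [97, 125, 65], [100, 128, 68], [96, 122, 69]], [[114, 142, 82], [116, 151, 79], [116, 147, 80], [115, 148, 79], [118, 146, 77]], [[145, 165, 118], [131, 156, 98], [138, 164, 109], [132, 159, 102], [129, 162, 93]], [[204, 214, 191], [183, 196, 168], [195, 205, 177], [186, 198, 173], [127, 159, 91]]]
```

```bash
python3 -c "
from cell import *
print(sign_off())"
```

```text
the job is handed in; nothing more can be done
None
```

The carriage is home against the red end stop with the heat sink still lying on it: the last pictures show no gap (front edge about 0.719 m, stop face about 0.718 m, good to about 2 mm). The arm had backed clear, and I handed the job in at about 11 s.

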